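# Fit the lathe's tool rest and hold its banjo clamp at full lift

## Robot

A 6-joint arm with a two-finger parallel gripper is mounted at the origin on the work surface. World frame = base frame: x ahead of the robot, y to its left, z up, the work surface at z = 0. Lengths are in m, angles in rad, forces in N, time in s.
With the tool pointing down it reaches from about 0.325 to 0.75 m from the base axis. Payload 7.6 kg.
Tool frame: the origin (TCP) lies where the fingers leave the gripper's body, on its centre line; the fingertips stand 73 mm ahead of it and the grasp point (between the pads) lies 54 mm ahead of it; z points along the fingers, y is the line along which they close (so a half turn about z gives the same grasp; the last joint's range is limited). The gripper opens to 85 mm and grips with 20 to 120 N. Pads are 22 mm wide; open, the fingers measure 114 mm over their backs; the gripper's body (76 mm by 85 mm) begins 54 mm behind the grasp point. The pads swing forward as they close: fully open they stand 13 mm farther back than shut.
Start: joints at [-1.376, 0.052, 1.401, -0, 1.689, -0.07], TCP at [0.137, -0.507, 0.304] pointing down, gripper open.
Joint ranges: [-2.9, 2.9], [-0.91, 2.17], [0.12, 2.37], [-1.06, 4.2], [0.26, 2.73], [-2.93, 2.93]. Speed limits (rad/s): [2.57, 2.57, 3.01, 3.14, 3.14, 3.14].

## Interface

Orientations are given as a rotation vector (axis times angle).
In Python, from bench import * gives the robot as it stands.
- The arm moves only by the tool send_rows, never from a script. Its argument "series" is a list of rows, each a list of 6 numbers: the shift along the tool's x, y, z in m, then the turn, a rotation vector about the tool's x, y, z in degrees. In form: [[x, y, z, ax, ay, az], ...]. A call has 1 to 12 rows; each row is the pose to reach, as a shift and turn from the pose commanded when the call began, along the tool's axes at that moment; what a row does not reach only later rows make up. A row lasts 1/12 s, in which the tool goes at most 41.7 mm and 7.16 degrees, less where a joint would pass 70% of its speed; a pose out of reach is approached as far as the arm can. A call with a gripper value outside its range is refused whole. "gripper" is the opening, from 0 (shut) to 1 (fully open), set as the call begins (left out, the last holds). The fingers move at their own pace and stop on an object; "squeeze" is the grip in N (left out, the last holds). Time passes only in rows, so rows that repeat a pose let the fingers close. It gives the time, the measured TCP pose, the force and the opening at its end, in the units of the state.
- get_obs(): the state, without advancing time (a new reading comes with each control period).
- camera(name): name is "scene" or "top"; returns the picture (480x640x3 uint8, red, green, blue); there is no depth.
- camera_model(name): a dict with "intrinsics" (3x3 intrinsics, pixels), "R" (3x3) and "t" (3): a world point X has camera coordinates R X + t. Camera axes: x right, y down, z forward; pixel columns grow to the right and rows downward; lengths in m; the calibration is good to about 2 mm. A picture is of the moment at which its call begins. camera_model takes no time and is no camera call.
- sign_off(): hands the job in, once; it reports no verdict.
The state is a dict: "t": time; "qpos": joint angles; "joint_velocities": joint speeds; "joint_torque": joint torques, N m; "tcp_pos": TCP position; "tool_rot": TCP orientation; "force": force on the tool from outside, world axes, zero at the start; "moment": the same for the moment, N m; "gripper_width": opening from 0.0 (shut) to 1.0 (fully open).
Only numpy, scipy, OpenCV 4.12 (cv2) and the standard library are available. Lean on these libraries where they do the work, as an engineer would, in place of code of your own. Each camera call takes 0.05 s, during which the arm holds its last target. There are 200 camera calls.

## Task

Set up the small wood lathe: take the long tool rest out of the wooden block, lower its post (do not drop it) into the round boss of the banjo on the lathe bed until its collar sits down on the boss, with the blade lying roughly parallel to the bed, and let go of it. Then swing the banjo's black cam lever up to the highest point of its lift, where it stands straight up, and keep hold of it there: the clamp nut below is being set, and the spring throws the lever off its peak if it is let go, so finish still holding the lever. Leave the short rest and the other things on the bench where they are.

Things in the scene. Friction and masses are not known exactly. Their poses are not given: they have to be found in the camera images.
- lathe: White cast bench wood lathe, fixed. Origin on the bench under the bed's middle; bed along its own y, 130 wide in x, top 110 above the bench. Headstock at +y (150 wide in x, 365 tall); the blank in its chuck begins at y +178, the tailstock's point at y -214, both on the spindle axis 237 above the bench over the bed's middle.
- banjo: White cast tool-rest holder (banjo) across the bed, fixed. Origin on the bed's top, mid-width; casting along its own x from -97 to +83, 42 wide, 38 tall. At its left flank (+y) stands a round boss, 42 in diameter, at x -60, y +36, top 60 above the origin; a small tee bar reaches out from it to y +82 at height 36.
- socket (a point): Centre of the mouth of the vertical hole in the banjo's boss, on the boss's top face. Hole 19 in diameter, right through the boss, more than 55 deep, no bevel at its mouth. z up.
- tool_rest: Long tool rest, 0.36 to 0.56 kg, a dark steel T standing post-down in one hole of the block. Origin on the post's axis at the collar's underside. Post 16 in diameter, reaching 50 below the origin, foot bevelled over the last 4; collar 29 in diameter, 12 tall; blade along its own x, 150 long, 10 thick, 32 to 63 above the origin, centred on the post.
- short_rest: The short tool rest, the same but with a blade only 80 long, in the other hole of the block. To be left there.
- rest_block: Fixed wooden block that stores the rests: 90 (x) by 130 (y) by 60 tall, origin at the centre of its underside; vertical holes 19 in diameter at y -35 and +35. Either rest may stand in either hole, collar on the block's top, post inside.
- cam_lever (a joint): Cam lever angle, rad, about a level axis along the banjo's x. 0: level, pointing to the banjo's -y; grows as it rises; pi/2: straight up, the cam's highest lift; range -0.3 to 2.2. Starts at -0.18 to 0.32, kept by friction; from about 0.4 up a spring pushes back (with friction at most 1 N m, 10 N at the grip), fading at the top; past it the lever is thrown over.
- lever_pivot (a point): Point on the cam lever's axis, in the plane in which the handle swings: 18 above the bed's top, 38 in front (-x) of the banjo casting's front face. Its x axis is the lever's axis, z up.
- lever_grip (a point): Middle of the cam lever's round black handle, 95 from lever_pivot. Handle 17 in diameter, straight out from the pivot, from 45 to 125 of it, free air all round when level. Here y points back to the pivot, x along the lever's axis.
- gouge: Turning gouge lying on the bench, dark wood handle and steel blade, 320 long, 30 thick. Bystander.
- wax_tin: Low round tin, 72 in diameter, 48 tall. Bystander.
- turned_bowl: Small turned piece of pale wood, 100 in diameter, 44 tall. Bystander.
There are look-alikes about, which are no part of the job. Leave any blue look-alike of the tool_rest alone.

How it is judged:
By the outcome, as a careful person would: the job done as asked, in the order asked, and still so for the second after the job is handed in, while the arm keeps its last pose, push and grip.
It also fails if it takes over 61 s, if anything falls off the work surface, if the arm or the gripper's body presses on something with over 40 N, if the wrist force passes 120 N, or if a joint passes its speed limit or range.

## Working session

There is one attempt and no reset: what is moved stays moved. The work goes in short steps, Python scripts to look and compute and a tool call to move; the robot and the scene stay as the last step left them, time stands still between calls to the robot, and variables do not carry over. Pictures are saved under pics/ and viewed, on a budget of 10 in all, crops included, one or two more only if the job needs it, and the job is handed in when it is done.

Besides the shell and the picture viewer there is one more tool, called after "Request:" in YAML: its name, and indented under it one key for each argument. send_rows: Moves the arm, as the interface text tells. Its arguments: {"type":"object","properties":{"series":{"type":"array"},"gripper":{"type":"number"},"squeeze":{"type":"number"}},"required":["series"]}

```bash
mkdir -p pics; ls; python3 - <<'E'
from bench import *
import cv2,numpy as np
for n in("scene","top"):
    cv2.imwrite(f"pics/{n}0.png",camera(n)[...,::-1]); m=camera_model(n)
    print(n,np.round(m["intrinsics"],1).tolist(),np.round(m["R"],3).tolist(),np.round(m["t"],3).tolist())
print(get_obs())
E
```

```text
pics
scene [[473.0, 0.0, 320.3], [0.0, 473.0, 235.8], [0.0, 0.0, 1.0]] [[-0.846, 0.533, -0.008], [0.347, 0.54, -0.767], [-0.404, -0.651, -0.642]] [0.461, -0.033, 1.552]
top [[520.8, 0.0, 317.9], [0.0, 520.8, 240.7], [0.0, 0.0, 1.0]] [[-0.025, -1.0, -0.0], [-0.997, 0.025, -0.071], [0.071, -0.002, -0.997]] [-0.094, 0.511, 1.365]
{'t': 0.1, 'qpos': array([-1.37629567e+00,  5.27891059e-02,  1.40163067e+00,  2.79025774e-05,
        1.68859552e+00, -7.02991978e-02]), 'joint_velocities': array([-3.99577886e-05, -1.67632593e-03, -5.80701275e-04,  8.26715774e-04,
       -8.69474361e-04, -3.86719754e-04]), 'joint_torque': array([ 8.12572744e-04, -3.82583499e+01, -3.60986674e+01, -1.19483757e-04,
        4.80758594e-03, -1.77736899e-05]), 'tcp_pos': array([ 0.13739694, -0.5065303 ,  0.30314478]), 'tool_rot': array([-3.11268734e+00, -4.14549860e-01,  9.51983606e-05]), 'force': array([0.1014753 , 0.09292101, 0.39745228]), 'moment': array([ 0.03547563, -0.06086469,  0.00979148]), 'gripper_width': 0.9984278584568284}
```

View pics/scene0.png

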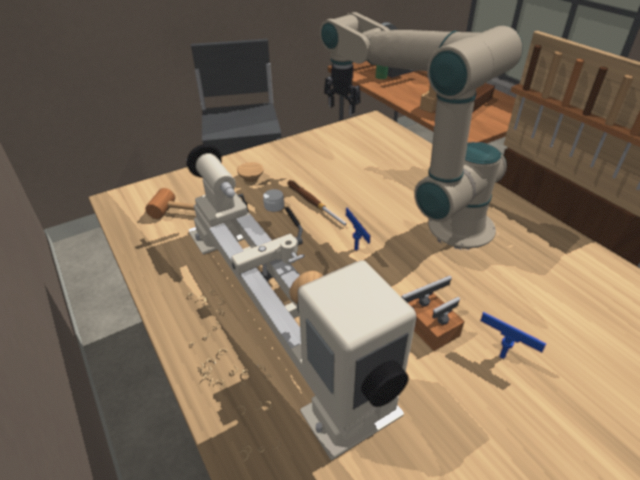

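View pics/top0.png

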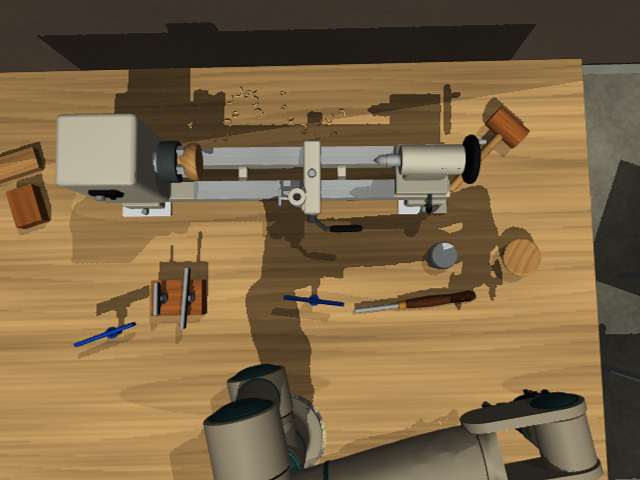

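The top view shows the robot's +x up and its +y to the left. There are three candidates for the tool rest:
- Grey rest in the block at top (187,297): long blade.
- Grey rest in the block at top (160,297): short blade.
- Blue look-alikes at top (105,335) and (314,300).

The long grey one in the block's right hole fits the description. The boss is at about (297,197) and the black lever handle at about (347,228). I'll check all of these in an enlarged mosaic.

```bash
python3 - <<'E'
import cv2,numpy as np
t=cv2.imread("pics/top0.png");s=cv2.imread("pics/scene0.png")
def c(im,x,y,w=80,h=60,k=5):
    o=cv2.resize(im[y:y+h,x:x+w],None,fx=k,fy=k,interpolation=cv2.INTER_CUBIC)
    for i in range(0,w,10):
        cv2.line(o,(i*k,0),(i*k,6),(0,0,255),1); cv2.putText(o,str(x+i),(i*k,16),0,.35,(0,0,255),1)
    for i in range(10,h,10):
        cv2.line(o,(0,i*k),(6,i*k),(0,0,255),1); cv2.putText(o,str(y+i),(8,i*k+4),0,.35,(0,0,255),1)
    return o
a=np.vstack([np.hstack([c(t,140,260,80,75,4)[:300,:320],c(t,275,180,96,60,5)[:300,:480]]),np.hstack([c(s,398,268,80,75,4)[:300,:320],c(s,225,200,96,60,5)[:,:480]])])
cv2.imwrite("pics/m.png",a)
E
```

```text
(no output)
```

View pics/m.png

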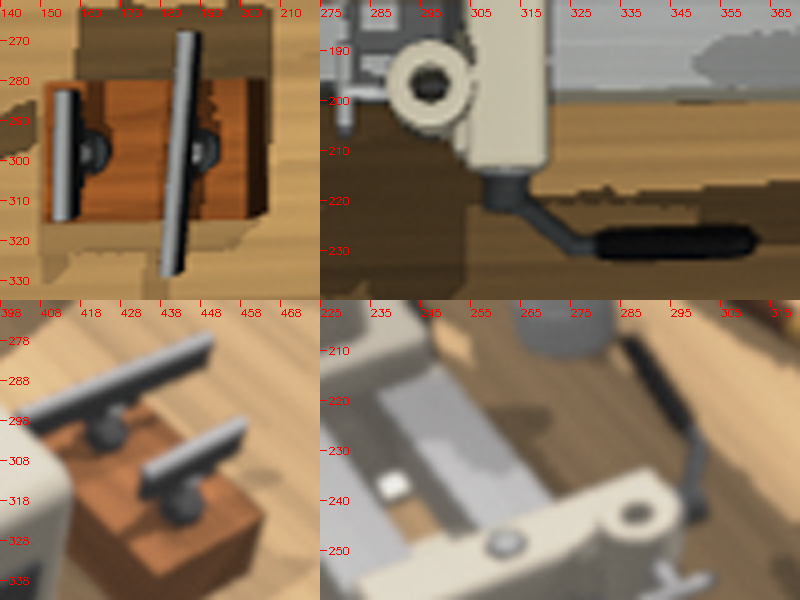

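The mosaic confirms it. The long grey blade runs from top (186.5,268) to (182,328), and in the scene view its robot-side end is at (451,277). The boss hole is at top (297,196.8) and scene (288.4,242.6). The lever handle runs from top (330.5,228.4) to (362,228), which is scene (299,225.6) to (287,208.4).

```bash
cat > h.py <<'E'
from bench import *
import cv2,numpy as np
from scipy.spatial.transform import Rotation as Ro
M={n:camera_model(n) for n in("scene","top")}
def P(n): m=M[n]; return m["intrinsics"]@np.c_[m["R"],m["t"]]
def tri(a,b):
    X=cv2.triangulatePoints(P("top"),P("scene"),np.array(a,float).reshape(2,1),np.array(b,float).reshape(2,1)); return (X[:3]/X[3]).ravel()
def plane(n,uv,z):
    m=M[n]; d=m["R"].T@np.linalg.solve(m["intrinsics"],[*uv,1]); c=-m["R"].T@m["t"]; return c+d*(z-c[2])/d[2]
def proj(n,X):
    p=P(n)@np.append(X,1); return p[:2]/p[2]
def rel(target_p,R):  # shift & turn (deg) from commanded (measured) pose
    o=get_obs(); R0=Ro.from_rotvec(o["tool_rot"]); print("now",o["t"],o["tcp_pos"].round(4))
    print("shift",(R0.inv().apply(target_p-o["tcp_pos"])).round(4),"turn",np.degrees((R0.inv()*R).as_rotvec()).round(2))
E
python3 - <<'E'
from h import *
for k,a,b in [("boss",(297,196.8),(288.4,242.6)),("tip",(362,228),(287,208.4)),("inner",(330.5,228.4),(299,225.6)),("bladeEnd",(182.2,328.5),(451,277)),("collar",(191.2,298),(424,303)),("pivot",(312,217),(299.6,241))]:
    X=tri(a,b);print(k,X.round(4),(proj("top",X)-a).round(1),(proj("scene",X)-b).round(1))
print("blade@.123",plane("top",(186.5,268),.123),plane("top",(182.2,328),.123))
print("boss@.17",plane("top",(297,196.8),.17),plane("scene",(288.4,242.6),.17))
print("block corners@.06",[plane("top",p,.06).round(4) for p in[(151.5,280),(202,280),(151,314.5),(202,314.5)]])
for z in(.11,.128,.14):print("lev",z,plane("top",(362,228),z).round(3),plane("top",(330.5,228.4),z).round(3),plane("scene",(287,208.4),z).round(3),plane("scene",(299,225.6),z).round(3))
o=get_obs();print(Ro.from_rotvec(o["tool_rot"]).as_matrix().round(3))
E
```

```text
boss [ 0.6041 -0.0593  0.1655] [ 0. -0.] [0. 0.]
tip [ 0.5257 -0.2127  0.1498] [-0.3  0.4] [-0.5 -0. ]
inner [ 0.5285 -0.1376  0.1372] [-0.1  0.2] [-0.2 -0. ]
bladeEnd [0.2945 0.2303 0.1152] [-0.2  0.2] [-0.3  0. ]
collar [0.3665 0.2225 0.0528] [ 0. -0.] [ 0. -0.]
pivot [ 0.5569 -0.092   0.126 ] [-0.6  1. ] [-1.3 -0.1]
blade@.123 [0.44203653 0.21633167 0.123     ] [0.29694367 0.22781917 0.123     ]
boss@.17 [ 0.60332042 -0.05944176  0.17      ] [ 0.60654027 -0.05477465  0.17      ]
block corners@.06 [array([0.4152, 0.322 , 0.06  ]), array([0.4119, 0.1927, 0.06  ]), array([0.3275, 0.3235, 0.06  ]), array([0.3242, 0.1935, 0.06  ])]
lev 0.11 [ 0.531 -0.217  0.11 ] [ 0.532 -0.139  0.11 ] [ 0.5  -0.26  0.11] [ 0.512 -0.167  0.11 ]
lev 0.128 [ 0.529 -0.215  0.128] [ 0.53  -0.138  0.128] [ 0.511 -0.238  0.128] [ 0.522 -0.147  0.128]
lev 0.14 [ 0.528 -0.214  0.14 ] [ 0.529 -0.138  0.14 ] [ 0.519 -0.224  0.14 ] [ 0.53  -0.134  0.14 ]
[[ 0.965  0.262 -0.   ]
 [ 0.262 -0.965  0.001]
 [ 0.    -0.001 -1.   ]]
```

Request:
send_rows:
  series:
    - [0.396,-0.2625,0,0,0,0]
    - [0.396,-0.2625,0,0,0,0]
    - [0.396,-0.2625,0,0,0,0]
    - [0.396,-0.2625,0,0,0,0]
    - [0.396,-0.2625,0,0,0,0]
    - [0.396,-0.2625,0,0,0,0]
    - [0.396,-0.2625,0,0,0,10]
    - [0.396,-0.2625,0,0,0,10]
    - [0.396,-0.2625,0,0,0,10]
    - [0.396,-0.2625,0,0,0,19.7]
    - [0.396,-0.2625,0,0,0,19.7]
    - [0.396,-0.2625,0,0,0,19.7]
  gripper: 1

```text
t: 1.1
tcp_pos: [0.4522, -0.1472, 0.3035]
tool_rot: [-3.138, 0.127, 0.0]
force: [0.2, -0.1, -0.7]
gripper_width: 1.001
```

```bash
python3 - <<'E'
from h import *
def down(yaw): return Ro.from_euler("z",yaw,degrees=True)*Ro.from_euler("x",180,degrees=True)
rel(np.array([.3695,.222,.25]),down(-4.5))
print(get_obs()["qpos"].round(2))
E
```

```text
now 1.1 [ 0.4522 -0.1472  0.3035]
shift [-0.1123 -0.3612  0.0538] turn [-0.03  0.01 -0.15]
[-0.39 -0.09  1.54  0.    1.69  1.26]
```

Request:
send_rows:
  series:
    - [-0.112,-0.361,0.05,0,0,0]
    - [-0.112,-0.361,0.05,0,0,0]
    - [-0.112,-0.361,0.05,0,0,0]
    - [-0.112,-0.361,0.05,0,0,0]
    - [-0.112,-0.361,0.05,0,0,0]
    - [-0.112,-0.361,0.05,0,0,0]
    - [-0.112,-0.361,0.05,0,0,0]
    - [-0.112,-0.361,0.05,0,0,0]
    - [-0.112,-0.361,0.05,0,0,0]
    - [-0.112,-0.361,0.05,0,0,0]
    - [-0.112,-0.361,0.05,0,0,0]
    - [-0.112,-0.361,0.05,0,0,0]

```text
t: 2.1
tcp_pos: [0.3677, 0.2187, 0.2536]
tool_rot: [3.138, -0.122, -0.001]
force: [0.7, 0.3, 0.4]
gripper_width: 1.003
```

```bash
python3 - <<'E'
from h import *
def down(yaw): return Ro.from_euler("z",yaw,degrees=True)*Ro.from_euler("x",180,degrees=True)
rel(np.array([.3695,.222,.162]),down(-4.5))
s=camera("scene")[...,::-1];t=camera("top")[...,::-1]
c=lambda im,x,y:cv2.resize(im[y:y+90,x:x+100],None,fx=4,fy=4,interpolation=cv2.INTER_CUBIC)
cv2.imwrite("pics/a1.png",np.hstack([c(s,380,215),c(t,130,255)]))
print(get_obs()["qpos"].round(2))
E
```

```text
now 2.1 [0.3677 0.2187 0.2536]
shift [ 0.0016 -0.0035  0.0916] turn [0.06 0.02 0.03]
[ 0.45 -0.21  1.75 -0.    1.6   2.1 ]
```

View pics/a1.png

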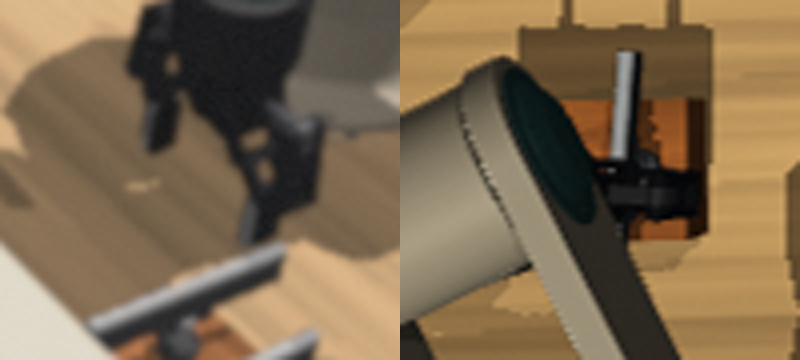

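The gripper straddles the long blade: in the left crop the fingers sit either side of it at about (160,140) and (260,220). I'll narrow the opening so the fingers clear the short rest, then go down and grip.

Request:
send_rows:
  series:
    - [0.0015,-0.0035,0.02,0,0,0]
    - [0.0015,-0.0035,0.04,0,0,0]
    - [0.0015,-0.0035,0.06,0,0,0]
    - [0.0015,-0.0035,0.075,0,0,0]
    - [0.0015,-0.0035,0.085,0,0,0]
    - [0.0015,-0.0035,0.0915,0,0,0]
    - [0.0015,-0.0035,0.0915,0,0,0]
  gripper: 0.6

```text
t: 2.78
tcp_pos: [0.3696, 0.2215, 0.1615]
tool_rot: [3.138, -0.127, -0.002]
force: [-0.4, 0.5, -0.4]
gripper_width: 0.598
```

Request:
send_rows:
  series:
    - [0,0,0,0,0,0]
    - [0,0,0,0,0,0]
    - [0,0,0,0,0,0]
    - [0,0,0,0,0,0]
    - [0,0,0,0,0,0]
    - [0,0,0,0,0,0]
    - [0,0,0,0,0,0]
  gripper: 0
  squeeze: 70

```text
t: 3.37
tcp_pos: [0.37, 0.2226, 0.1637]
tool_rot: [-3.138, 0.124, -0.003]
force: [-0.7, -1.8, 5.7]
gripper_width: 0.107
```

Request:
send_rows:
  series:
    - [0,0,-0.01,0,0,0]
    - [0,0,-0.02,0,0,0]
    - [0,0,-0.035,0,0,0]
    - [0,0,-0.05,0,0,0]
    - [0,0,-0.07,0,0,0]
    - [0,0,-0.09,0,0,0]
    - [0,0,-0.11,0,0,0]
    - [0,0,-0.13,0,0,0]
    - [0,0,-0.15,0,0,0]
    - [0,0,-0.17,0,0,0]
    - [0,0,-0.18,0,0,0]
    - [0,0,-0.18,0,0,0]

```text
t: 4.37
tcp_pos: [0.3698, 0.2225, 0.3451]
tool_rot: [-3.137, 0.124, -0.006]
force: [0.7, -0.1, -3.8]
gripper_width: 0.098
```

```bash
python3 - <<'E'
from h import *
def down(yaw): return Ro.from_euler("z",yaw,degrees=True)*Ro.from_euler("x",180,degrees=True)
rel(np.array([.47,-.06,.345]),down(-4.5+94.5))
print(get_obs()["force"],get_obs()["moment"],get_obs()["qpos"].round(2),get_obs()["gripper_width"])
E
```

```text
now 4.3667 [0.3698 0.2225 0.3451]
shift [ 0.1222  0.2738 -0.    ] turn [ 8.000e-02 -2.600e-01 -9.452e+01]
[ 0.74604426 -0.07067029 -3.76041441] [-0.07367313  0.00689888  0.0022808 ] [ 0.46 -0.22  1.58 -0.    1.78  2.11] 0.09803089586573423
```

Request:
send_rows:
  series:
    - [0.02,0.03,0,0,0,-7]
    - [0.04,0.06,0,0,0,-14]
    - [0.05,0.09,0,0,0,-21]
    - [0.06,0.12,0,0,0,-28]
    - [0.07,0.15,0,0,0,-35]
    - [0.08,0.18,0,0,0,-42]
    - [0.09,0.2,0,0,0,-49]
    - [0.1,0.22,0,0,0,-56]
    - [0.11,0.24,0,0,0,-63]
    - [0.12,0.26,0,0,0,-70]
    - [0.122,0.272,0,0,0,-77]
    - [0.122,0.274,0,0,0,-84]

```text
t: 5.37
tcp_pos: [0.4695, -0.0623, 0.3403]
tool_rot: [-2.473, -1.933, 0.004]
force: [0.2, -0.1, -4.0]
gripper_width: 0.1
```

```bash
python3 - <<'E'
from h import *
def down(yaw): return Ro.from_euler("z",yaw,degrees=True)*Ro.from_euler("x",180,degrees=True)
rel(np.array([.604,-.059,.345]),down(90))
E
```

```text
now 5.3667 [ 0.4695 -0.0623  0.3403]
shift [ 0.0357  0.1297 -0.0052] turn [ -0.21   0.03 -13.98]
```

Request:
send_rows:
  series:
    - [0.006,0.02,-0.005,0,0,-5]
    - [0.012,0.05,-0.008,0,0,-10]
    - [0.02,0.08,-0.008,0,0,-14]
    - [0.026,0.1,-0.008,0,0,-14]
    - [0.03,0.115,-0.008,0,0,-14]
    - [0.034,0.125,-0.007,0,0,-14]
    - [0.0357,0.1297,-0.006,0,0,-14]
    - [0.0357,0.1297,-0.005,0,0,-14]
    - [0.0357,0.1297,-0.005,0,0,-14]

```text
t: 6.12
tcp_pos: [0.6036, -0.0576, 0.346]
tool_rot: [-2.224, -2.216, 0.003]
force: [-0.5, 0.6, -4.4]
gripper_width: 0.106
```

```bash
python3 - <<'E'
from h import *
o=get_obs();print(o["t"],o["tcp_pos"],np.degrees(Ro.from_rotvec(o["tool_rot"]).as_euler("zyx")).round(2),o["qpos"].round(3))
s=camera("scene")[...,::-1];t=camera("top")[...,::-1]
def c(im,x,y,w=100,h=120,k=5):
    o=cv2.resize(im[y:y+h,x:x+w],None,fx=4,fy=k,interpolation=cv2.INTER_CUBIC)
    for i in range(0,w,10): cv2.putText(o,str(x+i),(i*4,10),0,.32,(0,0,255),1)
    for i in range(10,h,10): cv2.putText(o,str(y+i),(0,i*k+4),0,.32,(0,0,255),1)
    return o
cv2.imwrite("pics/a2.png",np.hstack([c(s,240,150),c(t,250,130)]))
p=o["tcp_pos"]
for z in(-.102,-.154):print("rest origin/foot proj scene",proj("scene",p+[0,0,z]))
E
```

```text
6.1167 [ 0.60362691 -0.057553    0.34602156] [-8.9810e+01 -1.4000e-01 -1.7999e+02] [-0.156  0.282  1.061 -0.     1.801 -0.153]
rest origin/foot proj scene [287.36704791 219.27917902]
rest origin/foot proj scene [288.42366561 235.15675071]
```

View pics/a2.png

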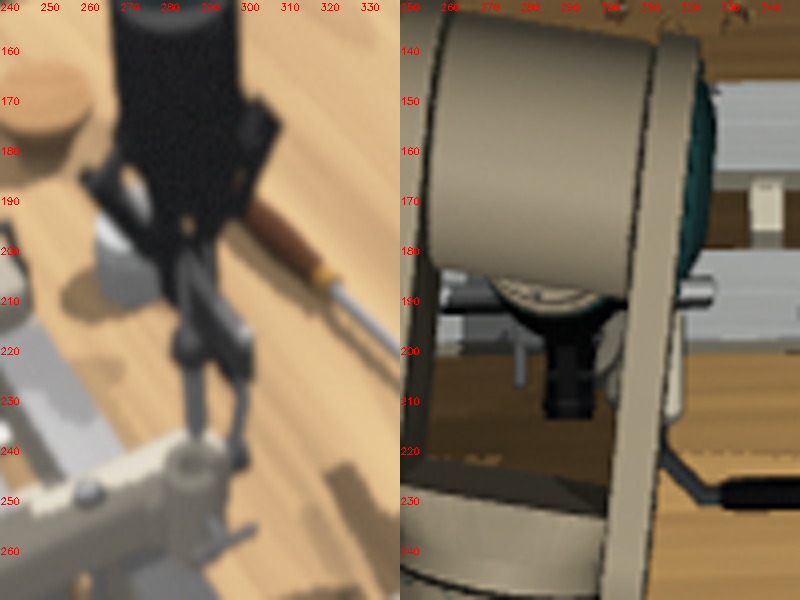

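Request:
send_rows:
  series:
    - [0,0,0.005,0,0,0]
    - [0,0,0.01,0,0,0]
    - [0,0,0.013,0,0,0]
    - [0,0,0.013,0,0,0]
    - [0,0,0.013,0,0,0]

```text
t: 6.63
tcp_pos: [0.6038, -0.0576, 0.334]
tool_rot: [-2.225, -2.217, 0.001]
force: [-1.0, 0.1, -3.6]
gripper_width: 0.108
```

```bash
python3 - <<'E'
from h import *
o=get_obs();print(o["t"],o["tcp_pos"],o["force"])
s=camera("scene")[...,::-1]; cv2.imwrite("pics/s3raw.png",s)
x,y,w,h,k=268,215,44,44,13
c=cv2.resize(s[y:y+h,x:x+w],None,fx=k,fy=k,interpolation=cv2.INTER_CUBIC)
# predicted outlines: foot circle r8 (r7 bevel) & hole r9.5 & boss r21 at estimate
p=o["tcp_pos"];a=np.linspace(0,2*np.pi,60)
def ell(cx,cy,z,r,col):
    q=np.array([proj("scene",np.array([cx+r*np.cos(t),cy+r*np.sin(t),z])) for t in a]); q=((q-[x,y]+.5)*k).astype(int)
    cv2.polylines(c,[q],True,col,1)
ell(p[0],p[1],p[2]-.1035-.046,.008,(0,255,0)); ell(.6045,-.058,.17,.0095,(0,0,255)); ell(.6045,-.058,.17,.021,(255,0,255)); ell(p[0],p[1],p[2]-.1035,.0145,(0,255,255))
c2=cv2.resize(cv2.imread("pics/scene0.png")[230:258,272:304],None,fx=7,fy=7,interpolation=cv2.INTER_CUBIC)
o=np.zeros((572,800,3),np.uint8);o[:,:572]=c;o[:196,572:796]=c2
cv2.imwrite("pics/a3.png",o)
E
```

```text
6.6333 [ 0.60384854 -0.05761782  0.33399345] [-0.97586945  0.11867619 -3.58497989]
```

View pics/a3.png

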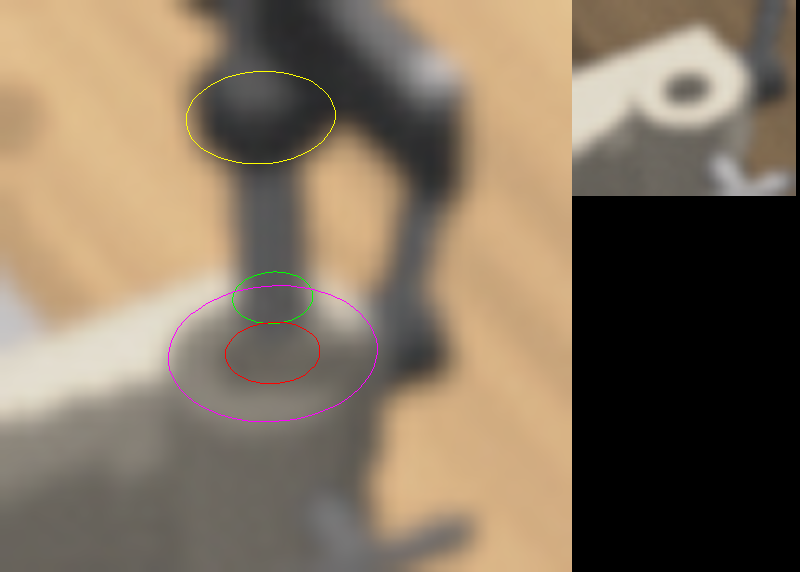

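Request:
send_rows:
  series:
    - [0,0,0.004,0,0,0]
    - [0,0,0.007,0,0,0]
    - [0,0,0.009,0,0,0]
    - [0,0,0.011,0,0,0]
    - [0,0,0.012,0,0,0]
    - [0,0,0.013,0,0,0]

```text
t: 7.18
tcp_pos: [0.6041, -0.0577, 0.3216]
tool_rot: [2.225, 2.217, 0.0]
force: [0.9, -0.7, -1.9]
gripper_width: 0.102
```

Request:
send_rows:
  series:
    - [0,0,0.001,0,0,0]
    - [0,0,0.002,0,0,0]
    - [0,0,0.003,0,0,0]
    - [0,0,0.003,0,0,0]

```text
t: 7.52
tcp_pos: [0.6042, -0.0579, 0.3184]
tool_rot: [2.225, 2.216, 0.0]
force: [2.2, -2.8, -3.5]
gripper_width: 0.103
```

Request:
send_rows:
  series:
    - [-0.001,0.0008,0.001,0,0,0]
    - [-0.001,0.0008,0.002,0,0,0]
    - [-0.001,0.0008,0.004,0,0,0]
    - [-0.001,0.0008,0.004,0,0,0]

```text
t: 7.85
tcp_pos: [0.6047, -0.0585, 0.3136]
tool_rot: [-2.224, -2.217, 0.001]
force: [0.8, 0.1, -4.1]
gripper_width: 0.102
```

The post is in: its foot is about 8 mm below the rim and the lateral force is near zero. I'll go on down.

Request:
send_rows:
  series:
    - [0,0,0.004,0,0,0]
    - [0,0,0.008,0,0,0]
    - [0,0,0.012,0,0,0]
    - [0,0,0.016,0,0,0]
    - [0,0,0.02,0,0,0]
    - [0,0,0.024,0,0,0]
    - [0,0,0.028,0,0,0]
    - [0,0,0.031,0,0,0]
    - [0,0,0.033,0,0,0]
    - [0,0,0.035,0,0,0]
    - [0,0,0.035,0,0,0]

```text
t: 8.77
tcp_pos: [0.6048, -0.0586, 0.279]
tool_rot: [-2.225, -2.218, 0.0]
force: [0.8, -0.6, -4.3]
gripper_width: 0.1
```

Request:
send_rows:
  series:
    - [0,0,0.002,0,0,0]
    - [0,0,0.004,0,0,0]
    - [0,0,0.005,0,0,0]
    - [0,0,0.006,0,0,0]
    - [0,0,0.006,0,0,0]

```text
t: 9.18
tcp_pos: [0.6049, -0.0586, 0.2752]
tool_rot: [2.224, 2.217, 0.002]
force: [-2.2, 0.6, 4.8]
gripper_width: 0.102
```

The force went up by about 9 N and the tool stopped at 0.2752, the expected seated height. I'll release and retreat.

Request:
send_rows:
  series:
    - [0,0,0,0,0,0]
    - [0,0,0,0,0,0]
    - [0,0,0,0,0,0]
    - [0,0,0,0,0,0]
    - [0,0,0,0,0,0]
    - [0,0,0,0,0,0]
  gripper: 0.6

```text
t: 9.68
tcp_pos: [0.6048, -0.0586, 0.2731]
tool_rot: [-2.225, -2.218, 0.0]
force: [-0.5, -0.1, 0.4]
gripper_width: 0.6
```

Request:
send_rows:
  series:
    - [0,0,-0.01,0,0,0]
    - [0,0,-0.025,0,0,0]
    - [0,0,-0.05,0,0,0]
    - [0,0,-0.08,0,0,0]
    - [0,0,-0.08,0,0,0]
    - [-0.03,-0.03,-0.08,0,0,0]
    - [-0.06,-0.06,-0.08,0,0,0]
    - [-0.09,-0.075,-0.08,0,0,0]
    - [-0.12,-0.075,-0.08,0,0,0]
    - [-0.13,-0.075,-0.08,0,0,0]
    - [-0.13,-0.075,-0.08,0,0,0]

```text
t: 10.6
tcp_pos: [0.529, -0.1904, 0.3538]
tool_rot: [2.228, 2.213, -0.0]
force: [-0.6, -0.1, 0.1]
gripper_width: 0.597
```

```bash
python3 - <<'E'
from h import *
o=get_obs();print(o["t"],o["tcp_pos"],o["force"],o["qpos"].round(2))
s=camera("scene")[...,::-1];t=camera("top")[...,::-1];cv2.imwrite("pics/s4.png",s);cv2.imwrite("pics/t4.png",t)
def c(im,x,y,w=80,h=80,k=5):
    o=cv2.resize(im[y:y+h,x:x+w],None,fx=k,fy=k,interpolation=cv2.INTER_CUBIC)
    for i in range(0,w,10): cv2.putText(o,str(x+i),(i*k,10),0,.32,(0,0,255),1)
    for i in range(10,h,10): cv2.putText(o,str(y+i),(0,i*k+4),0,.32,(0,0,255),1)
    return o
cv2.imwrite("pics/a4.png",np.hstack([c(s,240,190),c(t,270,170)]))
for n in("scene","top"): print(n,proj(n,np.array([.6049,-.0586,.235])),proj(n,np.array([.6049,-.1336,.235])))
E
```

```text
10.6 [ 0.5290189  -0.19037327  0.35384717] [-0.63862816 -0.06385604  0.14193066] [-0.41  0.15  1.2  -0.    1.79 -0.4 ]
scene [286.91182925 222.05042833] [273.02459318 207.17906485]
top [295.44970802 191.63038987] [328.71440063 190.79407015]
```

View pics/a4.png

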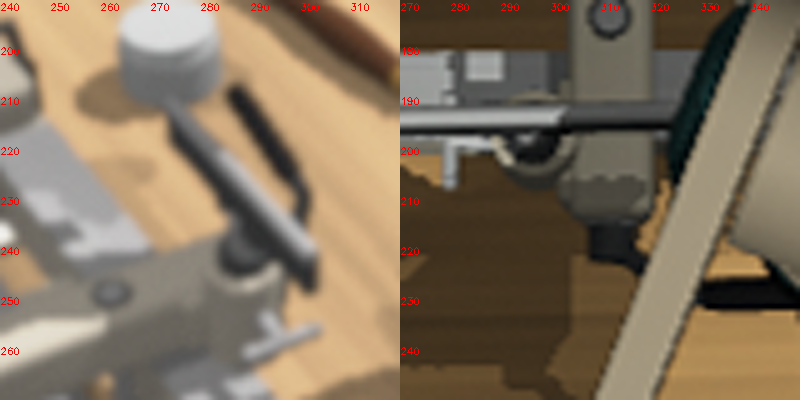

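The rest is seated and released: in the scene view the collar sits on the boss at (288,240), and in the top view the blade runs level at row 194, parallel to the bed. Next I'll fit the lever's pivot and angle, using the felt boss position to correct the cameras' offsets.

```bash
python3 - <<'E'
from h import *
from scipy.optimize import least_squares
B=np.array([.605,-.0586,.17]);off={"top":np.array([297,196.8])-proj("top",B),"scene":np.array([288.4,242.6])-proj("scene",B)}
print(off)
obs={"top":[(362,228.2),(330.5,228.4)],"scene":[(287,208.4),(299,225.6)]}
def f(p):
    x,y,th,r0=p;r=[]
    for n in obs:
        for L,q in zip((.125,r0),obs[n]):
            r+=list(proj(n,np.array([x,y-L*np.cos(th),.128+L*np.sin(th)]))+off[n]-q)
    return r
s=least_squares(f,[.53,-.094,.15,.045]);print(s.x.round(4),np.round(s.fun,1))
q=np.array([312.8,213])-off["top"];print("casting front mid",plane("top",q,.148))
x,y,th,_=s.x
for L in(.09,.095):print(np.array([x,y-L*np.cos(th),.128+L*np.sin(th)]).round(4))
E
```

```text
{'top': array([0.36970662, 0.69101253]), 'scene': array([0.2007359 , 1.01233515])}
[ 0.5281 -0.089   0.2258  0.0499] [-0.5 -0.3  0.3  1.  -0.8 -0.2  0.   0.4]
casting front mid [ 0.56806974 -0.09504527  0.148     ]
[ 0.5281 -0.1768  0.1481]
[ 0.5281 -0.1816  0.1493]
```

Request:
send_rows:
  series:
    - [0.0075,-0.0005,0.03,0,0,0]
    - [0.0075,-0.0005,0.06,0,0,0]
    - [0.0075,-0.0005,0.09,0,0,0]
    - [0.0075,-0.0005,0.115,0,0,0]
    - [0.0075,-0.0005,0.135,0,0,0]
    - [0.0075,-0.0005,0.145,0,0,0]
    - [0.0075,-0.0005,0.151,0,0,0]
    - [0.0075,-0.0005,0.151,0,0,0]

```text
t: 11.37
tcp_pos: [0.5291, -0.1799, 0.2018]
tool_rot: [-2.223, -2.218, 0.001]
force: [-0.3, -0.5, 0.4]
gripper_width: 0.603
```

Request:
send_rows:
  series:
    - [0,0,0,0,0,0]
    - [0,0,0,0,0,0]
    - [0,0,0,0,0,0]
    - [0,0,0,0,0,0]
    - [0,0,0,0,0,0]
    - [0,0,0,0,0,0]
  gripper: 0
  squeeze: 50

```text
t: 11.87
tcp_pos: [0.5288, -0.1813, 0.2031]
tool_rot: [2.225, 2.216, -0.001]
force: [-4.7, -1.2, 2.4]
gripper_width: 0.18
```

```bash
python3 - <<'E'
from h import *
o=get_obs();print(o["t"],o["tcp_pos"],o["force"],o["moment"])
s=camera("scene")[...,::-1];t=camera("top")[...,::-1]
def c(im,x,y,w=80,h=80,k=5):
    o=cv2.resize(im[y:y+h,x:x+w],None,fx=k,fy=k,interpolation=cv2.INTER_CUBIC)
    for i in range(0,w,10): cv2.putText(o,str(x+i),(i*k,10),0,.32,(0,0,255),1)
    for i in range(10,h,10): cv2.putText(o,str(y+i),(0,i*k+4),0,.32,(0,0,255),1)
    return o
cv2.imwrite("pics/a5.png",np.hstack([c(s,250,170),c(t,300,180)]))
E
```

```text
11.8667 [ 0.52876901 -0.18125303  0.20310478] [-4.68004092 -1.19741678  2.40271744] [-0.18102156  0.62926189 -0.11634738]
```

View pics/a5.png

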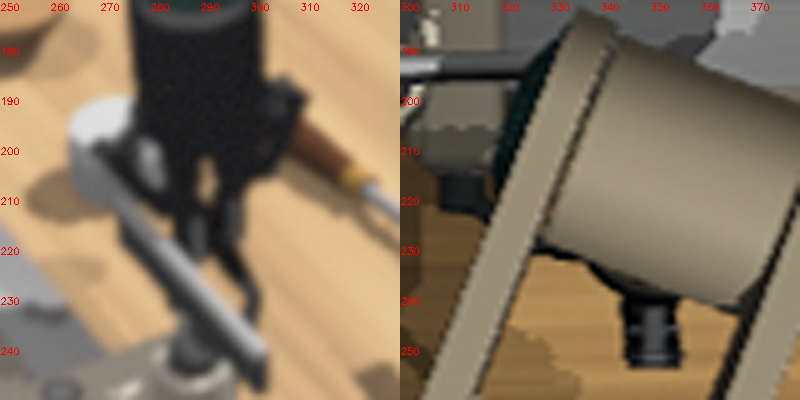

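The handle is gripped (opening 0.18, about 15 mm). I'll start the arc at a slow pace, letting the handle turn in the pads.

Request:
send_rows:
  series:
    - [0.0017,-0.001,-0.0061,0,0,0]
    - [0.0032,-0.001,-0.0104,0,0,0]
    - [0.0048,-0.001,-0.0147,0,0,0]
    - [0.0067,-0.001,-0.0189,0,0,0]
    - [0.0088,-0.001,-0.023,0,0,0]
    - [0.0111,-0.001,-0.027,0,0,0]
    - [0.0136,-0.001,-0.0308,0,0,0]
    - [0.0163,-0.001,-0.0345,0,0,0]
    - [0.0192,-0.001,-0.0381,0,0,0]
    - [0.0222,-0.001,-0.0415,0,0,0]
    - [0.0254,-0.001,-0.0448,0,0,0]
    - [0.0254,-0.001,-0.0448,0,0,0]

```text
t: 12.97
tcp_pos: [0.5293, -0.1548, 0.2468]
tool_rot: [2.222, 2.217, 0.004]
force: [9.4, 0.2, -7.1]
gripper_width: 0.181
```

```bash
python3 - <<'E'
from h import *
o=get_obs();print(o["t"],o["tcp_pos"],o["force"],o["moment"],o["gripper_width"])
s=camera("scene")[...,::-1]
def c(im,x,y,w=80,h=80,k=7):
    return cv2.resize(im[y:y+h,x:x+w],None,fx=k,fy=k,interpolation=cv2.INTER_CUBIC)
cv2.imwrite("pics/a6.png",c(s,250,170))
E
```

```text
12.9667 [ 0.52932065 -0.15476182  0.24680017] [ 9.41276551  0.15045614 -7.10337536] [-0.44660373 -1.60808598 -0.10248463] 0.18071263959592734
```

View pics/a6.png

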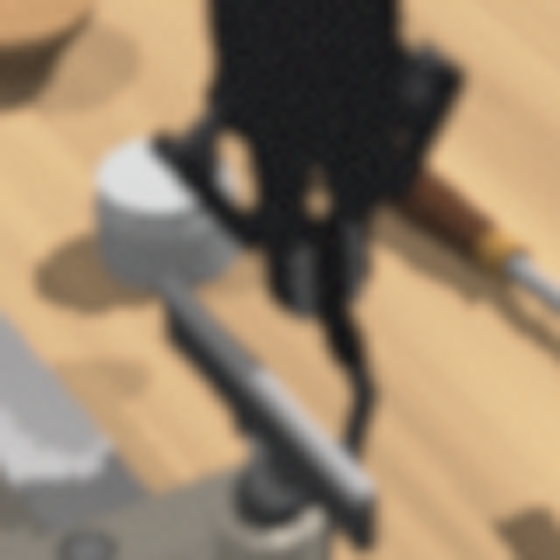

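Request:
send_rows:
  series:
    - [0.0034,0.0006,-0.0031,0,0,0]
    - [0.0069,0.0006,-0.006,0,0,0]
    - [0.0106,0.0006,-0.0088,0,0,0]
    - [0.0144,0.0006,-0.0114,0,0,0]
    - [0.0183,0.0006,-0.0137,0,0,0]
    - [0.0223,0.0006,-0.0159,0,0,0]
    - [0.0264,0.0006,-0.0179,0,0,0]
    - [0.0307,0.0006,-0.0197,0,0,0]
    - [0.035,0.0006,-0.0212,0,0,0]
    - [0.0394,0.0006,-0.0226,0,0,0]
    - [0.0438,0.0006,-0.0237,0,0,0]
    - [0.0438,0.0006,-0.0237,0,0,0]

```text
t: 14.02
tcp_pos: [0.5307, -0.1114, 0.2702]
tool_rot: [2.22, 2.216, 0.005]
force: [16.6, -3.3, -9.9]
gripper_width: 0.182
```

Request:
send_rows:
  series:
    - [0.004,0.001,-0.0008,0,0,0]
    - [0.008,0.002,-0.0013,0,0,0]
    - [0.0115,0.0022,-0.0017,0,0,0]
    - [0.0145,0.0022,-0.002,0,0,0]
    - [0.0145,0.0022,-0.002,0,0,0]
    - [0.0145,0.0022,-0.002,0,0,0]

```text
t: 14.52
tcp_pos: [0.5315, -0.0976, 0.2724]
tool_rot: [2.223, 2.217, -0.001]
force: [5.6, -3.7, -5.4]
gripper_width: 0.182
```

```bash
python3 - <<'E'
from h import *
o=get_obs();print(o["t"],o["tcp_pos"],o["force"],o["moment"],o["gripper_width"])
s=camera("scene")[...,::-1];t=camera("top")[...,::-1]
p=o["tcp_pos"]-[0,0,.054];off=np.array([.2,1.0])
x,y,k=258,180,10
c=cv2.resize(s[y:y+60,x:x+60],None,fx=k,fy=k,interpolation=cv2.INTER_CUBIC)
for py,col in((-.089,(0,0,255)),(-.092,(0,255,0)),(-.095,(255,0,0))):
    a=[tuple(((proj("scene",np.array([p[0],py,z]))+off-[x,y]+.5)*k).astype(int).tolist()) for z in(.128,.19)]
    cv2.line(c,a[0],a[1],col,1)
cv2.imwrite("pics/a7.png",c)
E
```

```text
14.5167 [ 0.5315441  -0.09758503  0.27240641] [ 5.59510774 -3.72106796 -5.42050206] [-1.1305152 -0.4819149  0.2395039] 0.18210392117860436
```

View pics/a7.png

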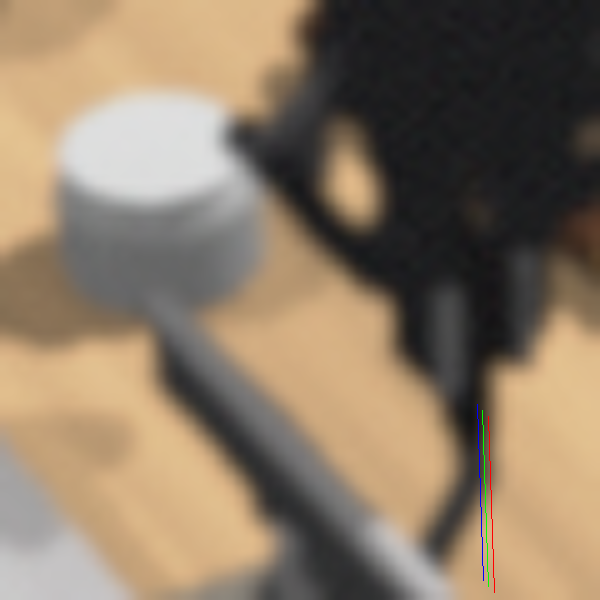

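The lever follows. In the scene crop its neck and handle at (480,370–490) run almost along the predicted vertical lines. The top-view casting mid-line and the boss offset both put the pivot at y≈-0.0945, and the handle fit puts it at about -0.092. I'll aim for -0.0935.

Request:
send_rows:
  series:
    - [0.0015,0.0004,0,0,0,0]
    - [0.003,0.0006,0,0,0,0]
    - [0.004,0.0006,0,0,0,0]
    - [0.004,0.0006,0,0,0,0]
    - [0.004,0.0006,0,0,0,0]
    - [0.004,0.0006,0,0,0,0]

```text
t: 15.12
tcp_pos: [0.5318, -0.0939, 0.2726]
tool_rot: [2.224, 2.216, -0.002]
force: [2.7, -5.3, -2.7]
gripper_width: 0.185
```

```bash
python3 - <<'E'
from h import *
o=get_obs();print(o["t"],o["tcp_pos"],o["force"],o["moment"],o["gripper_width"],o["qpos"].round(2))
s=camera("scene")[...,::-1];g=s.astype(int).sum(2)/3
for r in range(212,234,2): print(r,g[r,298:314].astype(int))
p=o["tcp_pos"];off=np.array([.2,1.0])
for py in(-.0915,-.0946):
  for z in(.16,.175,.19,.2): 
    th=np.arctan2(.0906,py-p[1]); 
    print(py,z,(proj("scene",np.array([p[0],py+(p[1]-py)*(z-.128)/.0906,z]))+off).round(2))
x,y,k=250,170,9
cv2.imwrite("pics/a8.png",cv2.resize(s[y:y+66,x:x+70],None,fx=k,fy=k,interpolation=cv2.INTER_CUBIC))
E
```

```text
15.1167 [ 0.53176025 -0.09392525  0.27261985] [ 2.69510438 -5.30369816 -2.68788375] [-1.23556967  0.04360951  0.08995313] 0.18513985001449856 [-0.24  0.11  1.41 -0.    1.63 -0.24]
212 [ 64  33  29  45  64  71  61  41  25  22  21  34  53  65  80 121]
214 [ 69  34  31  44  62  72  66  44  26  25  27  35  57  86 117 153]
216 [108  70  43  42  61  75  68  47  40  60  78  73  85 118 155 179]
218 [154 133 106  82  70  72  67  45  48  90 132 153 163 172 182 186]
220 [171 164 157 136  98  66  49  33  44  87 135 167 180 182 184 184]
222 [176 173 169 154 119  71  32  22  50  96 144 170 177 177 179 183]
224 [176 176 175 168 148 105  58  35  64 114 156 175 177 177 177 179]
226 [171 173 175 174 161 131  85  53  70 118 158 174 177 178 178 178]
228 [167 169 171 168 148 110  68  56  82 123 156 168 172 173 176 177]
230 [166 163 156 134 102  69  63  90 127 154 164 165 166 169 171 174]
232 [167 155 130  93  63  66  98 139 166 175 172 168 165 165 167 170]
-0.0915 0.16 [305.94 229.17]
-0.0915 0.175 [305.71 224.81]
-0.0915 0.19 [305.48 220.37]
-0.0915 0.2 [305.33 217.38]
-0.0946 0.16 [305.57 228.78]
-0.0946 0.175 [305.43 224.52]
-0.0946 0.19 [305.3  220.19]
-0.0946 0.2 [305.2  217.26]
```

View pics/a8.png

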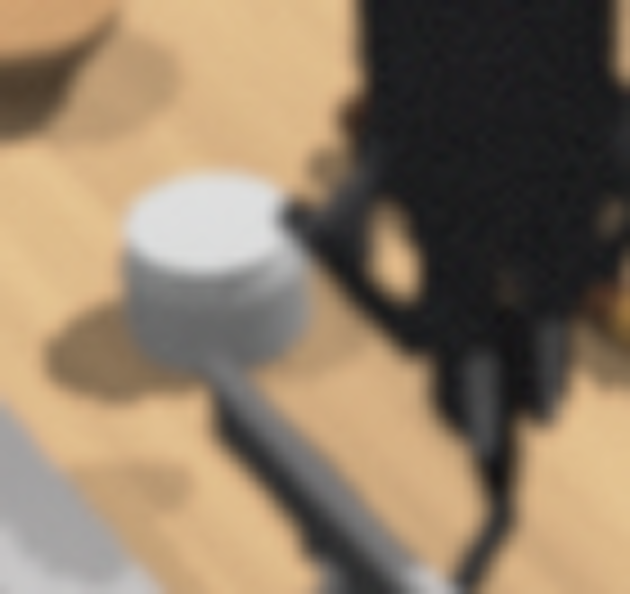

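Request:
send_rows:
  series:
    - [0.001,0,0,0,0,0]
    - [0.001,0,0,0,0,0]
    - [0.001,0,0,0,0,0]
    - [0.001,0,0,0,0,0]
    - [0.001,0,0,0,0,0]
    - [0.001,0,0,0,0,0]

```text
t: 15.67
tcp_pos: [0.5318, -0.0931, 0.2726]
tool_rot: [2.224, 2.216, -0.003]
force: [2.4, -5.8, -2.2]
gripper_width: 0.182
```

```bash
python3 -c "
from bench import *
o=get_obs();print(o['tcp_pos'],o['force'],o['gripper_width'],o['joint_velocities'].round(3));print(sign_off())"
```

```text
[ 0.53176241 -0.09313942  0.27263444] [ 2.37340956 -5.78149198 -2.19758619] 0.1824924862328948 [-0.    -0.001  0.001  0.     0.     0.001]
the job is handed in; nothing more can be done
None
```

I set the long tool rest in the banjo's boss, then swung the cam lever up to about vertical. I handed the job in at 15.7 s with the gripper still holding the lever.

- **Tool rest:** The post went down the hole with near-zero side force. The force rose by about 9 N at the expected seated height, and I let go there. Pictures afterwards showed the collar on the boss and the blade parallel to the bed. I did not touch the short rest, the blue look-alikes or the other things.
- **Lever:** At the end the grip stood at y = -0.093, with the arm still and the lever pushing back steadily at about 6 N in -y. The handle looked close to vertical in the last picture.
- **What disagreed:** My two estimates of the lever's pivot, y = -0.0915 and -0.0946, differ by about 3 mm. That leaves the final angle uncertain by about 1 to 2 degrees. A rough pixel check of the handle's slope hinted the lever was up to about 3 degrees short of vertical, so I nudged it 1 mm further. I took no picture after that nudge.
- **Side force:** It reached about 17 N while the lever swung, and I brought it down to about 2 N before handing in.
- **Pictures:** I viewed 11, one more than the budget, for the last check of the lever.

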